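Turn a row of fresh panettoni heads-down in the turning stand

TASK

One row of small panettoni on the bench is still crowns-up in its turning stand: with the fingertips, push its handle bar over, away from the robot, and on down until the rack meets its stop and the loaves hang heads-down, then draw the hand clear. Turn it slowly and push only on the steel: never take the bar between the fingers, and keep off the soft loaves; the stand must stay where it is on the bench, and the row that already hangs and the other things on the bench are left alone.

Things in the scene. Friction and masses are not known exactly. Their poses are not given: they have to be found in the camera images.
- stand: Turning stand to be worked: steel, loose on the bench, 4.5 kg, two flat feet 230 mm along its x, 356 mm wide along y. 50 x 8 mm uprights at y = +-152 mm, 190 mm high, carry the rack between them on an axle along y through (0, 0, 165 mm). Origin: centre of the underside, z up; the handle is pushed over towards +x (away from the robot, yaw within 0.4 rad).
- cradle (a joint): Turning angle of the rack, rad: 0 = crowns up, pi/2 = crowns towards the stand's +x, pi = crowns straight down, at the stop (range 0 to pi). Starts between 0 and 0.6. The pivot has a stiff friction nut (about 0.4 N m): the rack stays where it is left and takes about 3 to 10 N at the handle bar all the way, also downwards at the end.
- handle (a point): Middle of the handle bar: round steel, 12 mm thick, 120 mm long, along the stand's y, 96 mm from the axle. At angle a its centre is, in the stand's frame, at x = 68 (sin a - cos a), z = 165 + 68 (sin a + cos a) mm: it starts high on the robot's side, goes up and over (261 mm), then down on the far side to 97 mm above the bench. About 20 mm lie free between bar and loaves.
- loaf_1: Small panettone in a dark corrugated paper case, 70 mm across (crown 78 mm), 85 mm high, spiked fast in the rack at the stand's y = +84 mm. Origin: centre of its base, 12 mm on the far side of the axle from its crown; z towards the crown. Soft: not to be pressed.
- loaf_2: The same, the middle loaf, at the stand's y = 0.
- loaf_3: The same, at the stand's y = -84 mm.
- stand_done: A second, identical stand at the left side of the bench, fixed, whose loaves already hang heads-down. Origin: centre of the underside. To be left alone.
- spare_loaf: Loose panettone of the same size standing crown-up on the bench, to the right of the stand. Origin: centre of its base. Leave alone.
- moulds: Nested stack of empty dark paper moulds, 74 mm across, 82 mm high, to the left of the stand. Origin: centre of the underside. Leave alone.
- sugar_jar: Jar with a steel lid, 72 mm across, 105 mm high, to the right of the stand. Origin: centre of the underside. Leave alone.
- brush: Pastry brush with a wooden handle, 220 mm long, 42 mm wide, 20 mm high, lying beyond the stand. Origin: middle of its length, underside. Leave alone.
- scraper: Bench scraper, steel blade 105 x 130 mm with a round black handle 23 mm in diameter, lying to the left of the stand. Origin: underside, near the middle. Leave alone.
- syrup_bottle: Bottle 68 mm across, 210 mm high, beyond and to the left of the bench. Origin: centre of the underside. Leave alone.
- timer: White kitchen timer, 35 x 75 x 65 mm, beyond and to the right of the bench. Origin: centre of the underside. Leave alone.

How it is judged (in metres and radians):
At the end, for the whole second after the job is handed in: The rack stands at rest at its stop (angle above 3.03 rad, within about 6 degrees of pi) with all three loaves heads-down, the stand is at rest, level and within 30 mm of where it began, and every bystander is within 30 mm of where it began (value of joint cradle above 3.03 rad and velocity of joint cradle between -0.05 and 0.05 rad/s and angle between each of loaf_1, loaf_2, loaf_3's own z axis and vertical above 3 rad and distance of each of stand, spare_loaf, moulds, sugar_jar, brush, scraper, syrup_bottle, timer from where it was at the start of the episode below 0.03 m and angle between stand's own z axis and vertical below 0.03 rad and linear speed of stand below 0.01 m/s); the robot touches nothing.
It fails at once if The loaves were pressed (more than 5 N between the robot and a loaf) (contact force between any of loaf_1, loaf_2, loaf_3 and the fingers above 5 N or contact force between any of loaf_1, loaf_2, loaf_3 and the arm above 5 N).
It fails at once if The rack was flung over (faster than 4 rad/s) (velocity of joint cradle above 4 rad/s).
It fails at once if The handle bar was taken between the fingers (the grasp point between the pads within 8 mm of its axis) (x of the grasp point in the frame of handle between -0.008 and 0.008 m and z of the grasp point in the frame of handle between -0.008 and 0.008 m and y of the grasp point in the frame of handle between -0.14 and 0.14 m).
It fails at once if The stand was shoved, lifted or tipped (more than 30 mm or 0.15 rad) (distance of stand from where it was at the start of the episode above 0.03 m or angle between stand's own z axis and vertical above 0.15 rad).
It fails at once if A bystander was moved more than 30 mm, lifted or knocked over, or the row that already hangs was touched with more than 5 N (contact force between stand_done and the fingers above 5 N or contact force between stand_done and the arm above 5 N or distance of any of spare_loaf, moulds, sugar_jar, brush, scraper, syrup_bottle, timer from where it was at the start of the episode above 0.03 m or angle between any of spare_loaf, moulds, sugar_jar, syrup_bottle, timer's own z axis and vertical above 0.5 rad).
It also fails if it takes over 48 s, if anything falls off the work surface, if the arm or the gripper's body presses on something with over 40 N, if the wrist force passes 120 N, or if a joint passes its speed limit or range.

ROBOT

A 6-joint arm with a two-finger parallel gripper is mounted at the origin on the work surface. World frame = base frame: x ahead of the robot, y to its left, z up, the work surface at z = 0. Lengths are in mm, angles in degrees, forces in N, time in s.
With the tool pointing down it reaches from about 350 to 850 mm from the base axis. Payload 8.1 kg.
Tool frame: the origin (TCP) lies at the very end of the fingers, on their centre line; the grasp point (between the pads) lies 19 mm behind it (tcp_to_grasp is the distance from the TCP to the grasp point, in mm); z points along the fingers, x is the direction in which the jaws open and shut, and the axes are right-handed (so a half turn about z gives the same grasp; the last joint's range is limited). The gripper opens to 85 mm and grips with 20 to 120 N. Pads are 22 mm wide; open, the fingers measure 114 mm over their backs; the gripper's body (76 mm by 85 mm) begins 54 mm behind the grasp point. The pads swing forward as they close: fully open they stand 13 mm farther back than shut.
Start: joints at [-73.19, 7.471, 85.268, -0, 87.261, -4.893], TCP at [221.903, -557.462, 231.292] pointing down, gripper open.
Joint ranges: [-169.43, 169.43], [-51.17, 129.36], [1.28, 143.12], [-76.62, 256.62], [0, 156.53], [-152.29, 152.29]. Speed limits (degrees/s): [136.94, 136.94, 159.86, 180, 180, 180].

INTERFACE

Orientations are given as [roll, pitch, yaw] about the fixed x, y, z axes, in that order (R = Rz(yaw) Ry(pitch) Rx(roll)).
In Python, from bench import * gives the robot as it stands. The module is installed in compiled form; this text tells all that it offers.
- The arm moves only by the tool apply_moves, never from a script. Its argument "targets" is text: rows parted by semicolons, each of 7 numbers parted by spaces: the turn, a rotation vector about the tool's x, y, z in rad, then the shift along the tool's x, y, z in cm, then the finger opening in cm, from 0 to 8.54. A call has exactly 5 rows; each row is the pose to reach, as a shift and turn from the pose commanded when the call began, along the tool's axes at that moment; what a row does not reach only later rows make up. A row lasts 1/10 s, in which the tool goes at most 50 mm and 8.59 degrees, less where a joint would pass 70% of its speed; a pose out of reach is approached as far as the arm can. A call with a gripper value outside its range is refused whole. The fingers move at their own pace and stop on an object; "force" is the grip in N (left out, the last holds). Time passes only in rows, so rows that repeat a pose let the fingers close, or fill a call up. It gives the time, the measured TCP pose, the force and the opening at its end, in the units of the state.
- sense(): the state, without advancing time (a new reading comes with each control period).
- snapshot(name): name is "side" or "top"; returns the picture (420x560x3 uint8, red, green, blue); there is no depth.
- camera_model(name): a dict with "fx", "fy", "cx", "cy" (pixels), "position" and "attitude" of the camera in the world. Camera axes: x right, y up, looking along -z (the intrinsics and any distortion apply to the point x, -y, -z); pixel columns grow to the right and rows downward; lengths in mm; the calibration is good to about 2 mm. A picture is of the moment at which its call begins. camera_model takes no time and is no camera call.
- hand_in(): hands the job in, once; it reports no verdict.
Trained networks look in the newest picture that a camera, given by its name, has taken for a name from the list of things; names that differ only in an ending like _2 or _b are one class to them, and where a whole thing is asked for, a point or a joint stands for the part that bears it (a point fixed in the world has none). Each returns a list of dicts, best first, with "confidence" (0 to 1); they miss things now and then, are a little off and sometimes report something else, mostly with a low value. They report only what shows in the picture. A call takes as long as a camera call.
- recognise(camera, query): "at" ([row, column] in pixels, amid what is visible of it).
- place_of(camera, query): "at" ([row, column] in pixels: a listed point, or the origin of a listed thing).
The state is a dict: "time": time; "joint_pos": joint angles; "qd": joint speeds; "joint_efforts": joint torques, N m; "tool_pos": TCP position; "tcp_rot": TCP orientation; "ft_force": force on the tool from outside, world axes, zero at the start; "wrist_torque": the same for the moment, N m; "finger_gap": finger opening in mm.
Only numpy, scipy, OpenCV 4.12 (cv2) and the standard library are available. Lean on these libraries where they do the work, as an engineer would, in place of code of your own. Each camera call takes 0.05 s, during which the arm holds its last target. There are 200 camera calls.

## Working session

There is one attempt and no reset: what is moved stays moved. The work goes in short steps, Python scripts to look and compute and a tool call to move; the robot and the scene stay as the last step left them, time stands still between calls to the robot, and variables do not carry over. Pictures are saved under pics/ and viewed, about 8 in all and at most 12, crops included, and the job is handed in when it is done.

Besides the shell and the picture viewer there is one more tool, called after "Request:" in YAML: its name, and indented under it one key for each argument. apply_moves: Moves the arm, as the interface text tells. Its arguments: {"type":"object","properties":{"targets":{"type":"string"},"force":{"type":"number"}},"required":["targets"]}

```bash
mkdir -p pics
python3 - <<'E'
from bench import *
import cv2,json
for n in ("side","top"):
    p=snapshot(n); cv2.imwrite(f"pics/{n}0.png",p[...,::-1])
    print(n,camera_model(n))
    for q in ("stand","handle","loaf_1","stand_done","cradle"):
        print(q,[( [round(v) for v in d["at"]],round(d["confidence"],2)) for d in place_of(n,q)][:5])
print(sense())
E
```

```text
side {'fx': 525.1711175321175, 'fy': 525.1711175321175, 'cx': 278.25870027331086, 'cy': 216.06572983942257, 'position': array([-132.06084905,  696.02761926, 1407.56699498]), 'attitude': array([ 3.59793138e+01, -7.59138316e-02, -1.26499610e+02])}
stand [([230, 321], 0.58)]
handle [([192, 339], 0.66)]
loaf_1 [([216, 304], 0.84), ([201, 328], 0.62), ([188, 339], 0.59), ([231, 320], 0.37)]
stand_done [([354, 180], 0.72)]Traceback (most recent call last):
  File "<stdin>", line 7, in <module>
ValueError: it knows: brush, handle, loaf, moulds, scraper, spare_loaf, stand, stand_done, sugar_jar, syrup_bottle, timer
```

Run:
```python
from bench import *
import cv2,json
n="top"
p=snapshot(n); cv2.imwrite(f"pics/{n}0.png",p[...,::-1])
print(n,camera_model(n))
for q in ("stand","handle","loaf_1","stand_done","spare_loaf","sugar_jar","moulds"):
        print(q,[( [round(v,1) for v in d["at"]],round(d["confidence"],2)) for d in place_of(n,q)][:5])
print(sense())
import numpy as np
a=cv2.imread("pics/side0.png"); b=cv2.imread("pics/top0.png")
cv2.imwrite("pics/sidecrop.png",cv2.resize(a[130:310,190:430],None,fx=3.3,fy=3.3,interpolation=cv2.INTER_CUBIC))
```

```text
top {'fx': 493.9951121825217, 'fy': 493.9951121825217, 'cx': 276.4517564763429, 'cy': 211.04064555691332, 'position': array([ 382.71579986,  131.41605348, 1761.23779514]), 'attitude': array([  6.84152237,   0.20086852, -89.53104165])}
stand [([222.3, 317.6], 0.81)]
handle [([232.0, 320.2], 0.58)]
loaf_1 [([214.3, 339.1], 0.91), ([216.4, 314.3], 0.85), ([218.7, 288.2], 0.67)]
stand_done [([242.4, 143.8], 0.78)]
spare_loaf [([222.6, 316.7], 0.69), ([232.1, 380.9], 0.67)]
sugar_jar [([194.3, 373.9], 0.63)]
moulds [([207.7, 243.5], 0.79)]
{'time': 0.65, 'joint_pos': array([-7.31918649e+01,  7.46820824e+00,  8.52666429e+01, -6.20070682e-04,
        8.72607193e+01, -4.89458584e+00]), 'qd': array([ 0.00584572, -0.00185628,  0.00489759, -0.01129183,  0.02051139,
        0.060834  ]), 'joint_efforts': array([ 6.23650540e-04, -5.69055462e+01, -5.00681448e+01, -1.77874340e-04,
        9.91826346e-04,  3.31416814e-06]), 'tool_pos': array([ 221.88285009, -557.48828135,  231.33418867]), 'tcp_rot': array([ 1.79999005e+02, -4.36052789e-03, -6.82972494e+01]), 'ft_force': array([-0.18099564,  0.03489143,  0.86432297]), 'wrist_torque': array([-0.00823235, -0.0159885 ,  0.02472558]), 'finger_gap': 85.53354789631159}
```

View pics/top0.png

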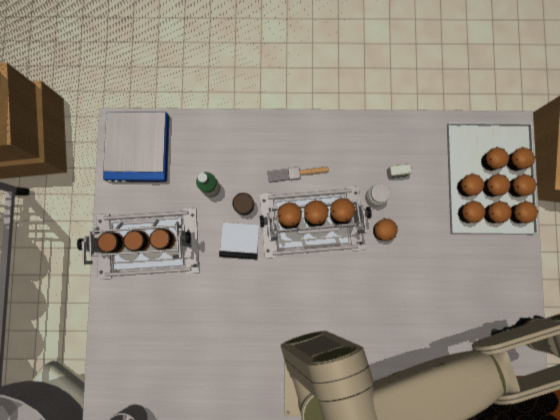

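View pics/sidecrop.png

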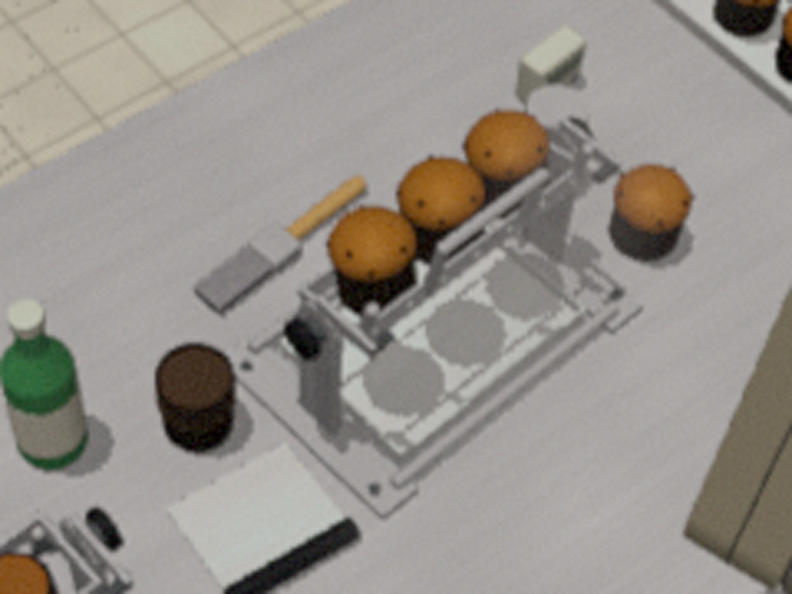

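```bash
cat > h.py <<'E'
import numpy as np
from scipy.spatial.transform import Rotation as R
CAM={"side":dict(f=525.171,cx=278.2587,cy=216.0657,p=[-132.06085,696.02762,1407.56699],a=[35.9793138,-.0759138316,-126.49961]),
"top":dict(f=493.9951,cx=276.45176,cy=211.04065,p=[382.7158,131.41605,1761.2378],a=[6.84152237,.20086852,-89.53104165])}
def proj(n,P):
    c=CAM[n]; q=R.from_euler("xyz",c["a"],degrees=True).inv().apply(np.atleast_2d(P)-c["p"])
    return np.c_[c["cy"]-c["f"]*q[:,1]/-q[:,2], c["cx"]+c["f"]*q[:,0]/-q[:,2]]  # row,col
def ray(n,row,col,z):
    c=CAM[n]; d=R.from_euler("xyz",c["a"],degrees=True).apply([(col-c["cx"])/c["f"],-(row-c["cy"])/c["f"],-1])
    p=np.array(c["p"]); return p+d*(z-p[2])/d[2]
def W(s,P): # stand frame->world
    return R.from_euler("z",s[2]).apply(np.atleast_2d(P))+[s[0],s[1],0]
def handle(a): return [68*(np.sin(a)-np.cos(a)),0,165+68*(np.sin(a)+np.cos(a))]
def loaf(a,y): return [-12*np.sin(a),y,165-12*np.cos(a)]
E
python3 - <<'E'
from h import *
import cv2
from scipy.optimize import least_squares
obs=[("side",(230,321),'s'),("side",(192,339),'h'),("side",(216,304),84),("side",(201,328),0),("side",(188,339),-84),
("top",(222.3,317.6),'s'),("top",(232,320.2),'h'),("top",(214.3,339.1),-84),("top",(216.4,314.3),0),("top",(218.7,288.2),84)]
def res(s):
    o=[]
    for c,p,k in obs:
        P=[0,0,0] if k=='s' else handle(s[3]) if k=='h' else loaf(s[3],k)
        o.append((proj(c,W(s,P))[0]-p))
    return np.ravel(o)
f=least_squares(res,[400,0,0,.3],loss="soft_l1",x_scale=[10,10,.1,.1]); print(f.x.round(3)); print(res(f.x).reshape(-1,2).round(1))
s=f.x
a=cv2.imread("pics/top0.png"); sd=cv2.imread("pics/side0.png")
out=[]
for n,im,(r0,r1,c0,c1),k in (("top",a,(170,270,240,400),5),("side",sd,(130,310,190,430),3.3)):
    z=cv2.resize(im[r0:r1,c0:c1],None,fx=k,fy=k,interpolation=cv2.INTER_CUBIC)
    P=[[x,y,0] for x in(-115,115) for y in(-178,178)]+[[0,y,190] for y in(-152,152)]+[np.add(handle(s[3]),[0,y,0]) for y in(-60,0,60)]
    for q in proj(n,W(s,P)): cv2.circle(z,(int((q[1]-c0+.5)*k),int((q[0]-r0+.5)*k)),4,(255,0,255),1)
    cv2.imwrite(f"pics/{n}fit.png",z)
E
```

```text
[5.60869e+02 1.07290e+01 9.80000e-02 1.92000e-01]
[[ 0.4 -0.6]
 [ 1.   0.5]
 [ 1.2  0.1]
 [ 1.  -3.7]
 [-0.5  4.6]
 [-1.8 -5.3]
 [-2.2 -0.8]
 [-0.1  2. ]
 [ 0.1  1.3]
 [ 0.1  1.8]]
```

View pics/topfit.png

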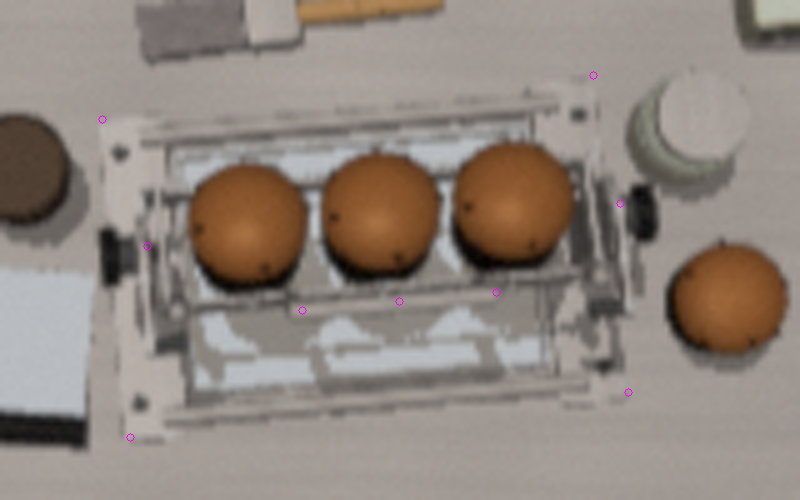

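View pics/sidefit.png

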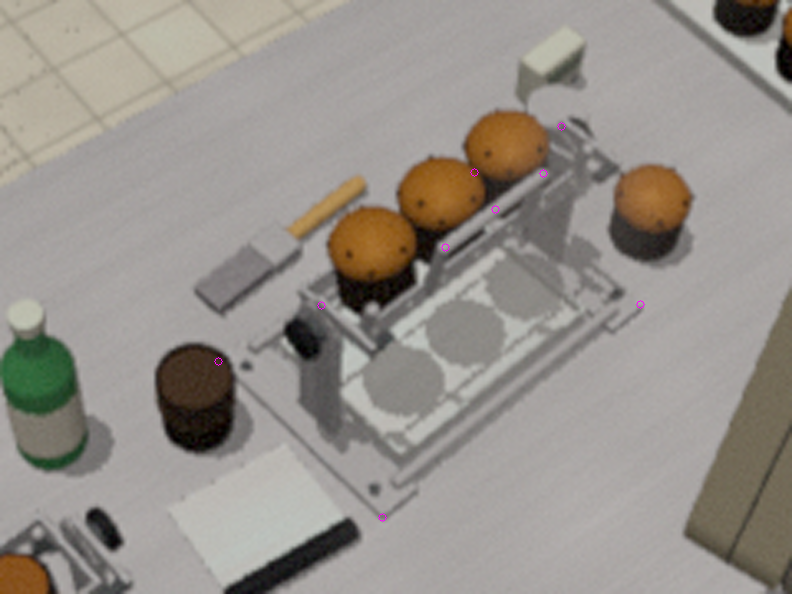

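Run:
```python
from h import *
from scipy.optimize import least_squares
T=lambda x,y:(170+y/5-.5,240+x/5-.5)
S=lambda x,y:(130+y/3.3-.5,190+x/3.3-.5)
obs=[("top",T(104,122),[115,178,3]),("top",T(592,82),[115,-178,3]),("top",T(129,440),[-115,178,3]),("top",T(624,398),[-115,-178,3]),
("side",S(384,516),[-115,178,3]),("side",S(641,307),[-115,-178,3]),("side",S(238,362),[115,178,3]),
("top",T(393,294),'h'),("side",S(493,212),'h'),("top",(232,320.2),'h'),("side",(192,339),'h')]+[("top",T(x,y),('c',k)) for x,y,k in((248,220,84),(380,210,0),(513,198,-84))]
def res(s):
    o=[]
    for c,p,k in obs:
        a=s[3]; P=handle(a) if k=='h' else [48*np.sin(a),k[1],165+48*np.cos(a)] if k[0]=='c' else k
        o.append((proj(c,W(s,P))[0]-p))
    return np.ravel(o)
f=least_squares(res,[560,10,.09,.2],loss="soft_l1",x_scale=[10,10,.1,.1]); s=f.x;print(s.round(3)); print(res(s).reshape(-1,2).round(1).tolist())
print(W(s,handle(s[3])).round(1))
for c,q,z in(("top",(232.1,380.9),0),("top",(194.3,373.9),0),("top",(207.7,243.5),0),("top",(222.3,317.6),0)): print(ray(c,*q,z).round())
```

```text
[5.57375e+02 1.21690e+01 9.30000e-02 2.38000e-01]
[[-0.0, -0.6], [-0.3, 0.2], [0.3, -0.3], [0.2, 0.6], [0.9, -0.4], [-0.0, 0.4], [0.0, -5.7], [1.4, 0.7], [-0.9, 0.1], [-2.3, -1.4], [0.8, 0.0], [0.1, 0.5], [-0.2, 0.6], [-0.0, 0.5]]
[[507.5   7.5 247.1]]
[ 521. -234.    0.]
[ 657. -211.    0.]
[605. 258.   0.]
[555.  -8.   0.]
```

```bash
cat >> h.py <<'E'
S=[557.4,12.2,.093,.238]
def pose(x,z,t,y=0): # stand-frame TCP, outward tilt deg -> world p,R
    Rw=R.from_euler("z",S[2])*R.from_matrix(np.array([[0,-1,0],[-1,0,0],[0,0,-1.]]).T)*R.from_euler("x",-t,degrees=True)
    return W(S,[x,y,z])[0],Rw
def rows(targets): # list of (x,z,t)
    from bench import sense
    s=sense(); p0=s["tool_pos"]; R0=R.from_euler("xyz",s["tcp_rot"],degrees=True)
    loc=R.from_euler("z",-S[2]).apply(p0-[S[0],S[1],0]); zt=R.from_euler("z",-S[2]).apply(R0.apply([0,0,1]))
    print("t",round(s["time"],2),"stand tcp",loc.round(1),"toolz",zt.round(3),"F",s["ft_force"].round(1),"gap",round(s["finger_gap"],1))
    for T in targets:
        p,Rt=pose(*T); print((R0.inv()*Rt).as_rotvec().round(3),(R0.inv().apply(p-p0)/10).round(2))
def bar(phi): f=np.radians(phi); return 96*np.sin(f),165+96*np.cos(f)
E
python3 - <<'E'
from h import *
rows([(-105,300,0),(-105,234,0),(-72,234,0)])
E
```

```text
t 0.65 stand tcp [-387.  -536.1  231.3] toolz [ 0. -0. -1.] F [-0.2  0.   0.9] gap 85.5
[ 0.    -0.     0.286] [-43.48 -42.17  -6.87]
[ 0.    -0.     0.286] [-43.48 -42.17  -0.27]
[ 0.    -0.     0.286] [-42.55 -45.33  -0.27]
```

Request:
apply_moves:
  targets: "0 0 0.06 -2.9 -2.8 -1.4 0; 0 0 0.12 -5.8 -5.6 -2.8 0; 0 0 0.18 -8.7 -8.4 -4.2 0; 0 0 0.24 -11.6 -11.2 -5.6 0; 0 0 0.286 -14.5 -14 -6.87 0"
  force: 40

```text
time: 1.15
tool_pos: [298.7, -369.6, 300.8]
tcp_rot: [-180.0, -0.0, -84.8]
ft_force: [0.9, 0.3, 0.5]
finger_gap: 12.7
```

Run:
```python
from h import *
rows([(-105,300,0)])
```

```text
t 1.15 stand tcp [-293.  -356.1  300.8] toolz [ 0.    -0.001 -1.   ] F [0.9 0.3 0.5] gap 12.7
[-0.    -0.001 -0.003] [-35.66 -18.7    0.07]
```

Request:
apply_moves:
  targets: "0 0 0 -3.6 -1.9 0 0; 0 0 0 -7.2 -3.8 0 0; 0 0 0 -10.8 -5.7 0 0; 0 0 0 -14.4 -7.6 0 0; 0 0 0 -18 -9.5 0 0"

```text
time: 1.65
tool_pos: [376.6, -181.4, 300.3]
tcp_rot: [-180.0, -0.0, -84.7]
ft_force: [1.1, -0.0, 0.1]
finger_gap: 0.1
```

Request:
apply_moves:
  targets: "0 0 0 -4.4 -2.3 0 0; 0 0 0 -8.8 -4.6 0 0; 0 0 0 -13.2 -6.9 0 0; 0 0 0 -17.6 -9.2 0 0; 0 0 0 -17.6 -9.2 0 0"

```text
time: 2.15
tool_pos: [452.6, 6.4, 300.0]
tcp_rot: [-179.9, 0.1, -84.3]
ft_force: [-1.5, -0.6, -0.6]
finger_gap: -0.2
```

Run:
```python
from h import *
rows([(-105,234,0),(-72,234,0)])
from bench import *
import cv2
a=snapshot("top"); b=snapshot("side")
for c in("top","side"): print([( [round(v,1) for v in d["at"]],round(d["confidence"],2)) for d in place_of(c,"handle")])
z=np.hstack([cv2.resize(a[160:280,240:400],(533,400)),cv2.resize(b[130:310,235:355],(267,400))])
cv2.imwrite("pics/app.png",z[...,::-1])
```

```text
t 2.15 stand tcp [-104.9    3.9  300. ] toolz [ 0.001  0.002 -1.   ] F [-1.5 -0.6 -0.6] gap -0.2
[-0.001  0.002  0.007] [0.4  0.02 6.6 ]
[-0.001  0.002  0.007] [ 0.43 -3.28  6.6 ]
[([230.9, 322.4], 0.72)]
[([192.1, 338.9], 0.93)]
```

View pics/app.png

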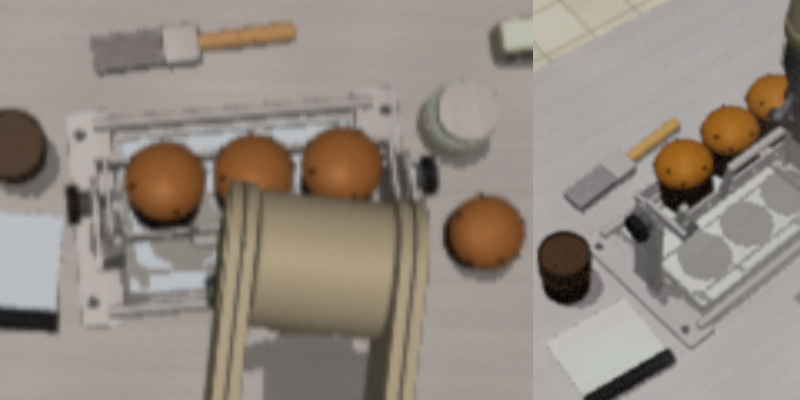

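Request:
apply_moves:
  targets: "0 0 0.007 0.4 0 2.5 0; 0 0 0.007 0.4 0 5 0; 0 0 0.007 0.4 -0.4 6.6 0; 0 0 0.007 0.4 -2 6.6 0; 0 0 0.007 0.4 -3.2 6.6 0"

```text
time: 2.85
tool_pos: [483.6, -2.1, 233.3]
tcp_rot: [180.0, -0.0, -85.3]
ft_force: [0.6, -0.0, 0.8]
finger_gap: -0.1
```

Run:
```python
from h import *
rows([(bar(f)[0]-17,bar(f)[1]-14,0) for f in (-31,-25,-19,-13,-7,-1,5,10,15,20,25)])
```

```text
t 2.85 stand tcp [-74.8  -7.4 233.3] toolz [-0.001 -0.    -1.   ] F [ 0.6 -0.   0.8] gap -0.1
[ 0.001 -0.    -0.011] [-0.75 -0.83  0.  ]
[ 0.001 -0.    -0.011] [-0.76 -1.71 -0.47]
[ 0.001 -0.    -0.011] [-0.77 -2.65 -0.85]
[ 0.001 -0.    -0.011] [-0.78 -3.61 -1.12]
[ 0.001 -0.    -0.011] [-0.79 -4.6  -1.3 ]
[ 0.001 -0.    -0.011] [-0.8  -5.6  -1.37]
[ 0.001 -0.    -0.011] [-0.81 -6.61 -1.34]
[ 0.001 -0.    -0.011] [-0.82 -7.44 -1.23]
[ 0.001 -0.    -0.011] [-0.83 -8.26 -1.05]
[ 0.001 -0.    -0.011] [-0.84 -9.05 -0.8 ]
[ 0.001 -0.    -0.011] [-0.85 -9.83 -0.48]
```

Request:
apply_moves:
  targets: "0 0 -0.01 -0.4 -0.3 0 0; 0 0 -0.01 -0.7 -0.8 0 0; 0 0 -0.01 -0.7 -1.4 -0.3 0; 0 0 -0.01 -0.7 -2 -0.6 0; 0 0 -0.01 -0.7 -2.6 -0.85 0"

```text
time: 3.35
tool_pos: [508.2, 8.2, 243.4]
tcp_rot: [179.9, -0.0, -84.6]
ft_force: [-6.9, -1.5, 6.3]
finger_gap: -0.1
```

Run:
```python
from h import *
rows([(bar(f)[0]-17,bar(f)[1]-14,0) for f in (-19,-15,-11,-7,-3,1)])
```

```text
t 3.35 stand tcp [-49.3   0.5 243.4] toolz [-0.002 -0.001 -1.   ] F [-6.9 -1.5  6.3] gap -0.1
[ 0.002 -0.001  0.002] [ 0.05 -0.11  0.16]
[ 0.002 -0.001  0.002] [ 0.06 -0.75 -0.04]
[ 0.002 -0.001  0.002] [ 0.06 -1.4  -0.19]
[ 0.002 -0.001  0.002] [ 0.06 -2.06 -0.29]
[ 0.002 -0.001  0.002] [ 0.06 -2.73 -0.35]
[ 0.002 -0.001  0.002] [ 0.06 -3.4  -0.37]
```

Run:
```python
from h import *
from bench import *
import cv2
b=snapshot("side")
print([( [round(v,1) for v in d["at"]],round(d["confidence"],2)) for d in place_of("side","handle")])
for f in (-30,-25,-20,-15): print(f,proj("side",W(S,[bar(f)[0],0,bar(f)[1]])).round(1))
print(proj("side",sense()["tool_pos"]),sense()["ft_force"].round(1))
cv2.imwrite("pics/c1.png",cv2.resize(b[130:270,250:420],None,fx=4,fy=4,interpolation=cv2.INTER_CUBIC)[...,::-1])
```

```text
[([187.1, 337.7], 0.62), ([256.6, 248.2], 0.46)]
-30 [[192.2 338.5]]
-25 [[189.8 336.8]]
-20 [[187.5 334.9]]
-15 [[185.3 333. ]]
[[193.45834223 338.31828586]] [-2.3 -0.5  0.8]
```

View pics/c1.png

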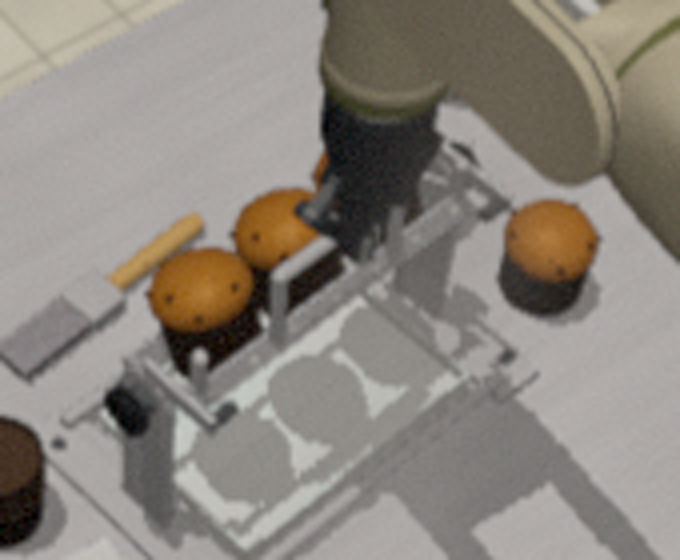

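Request:
apply_moves:
  targets: "0 0 0 0 -0.7 -0.1 0; 0 0 0 0 -1.4 -0.2 0; 0 0 0 0 -2.1 -0.3 0; 0 0 0 0 -2.7 -0.37 0; 0 0 0 0 -3.4 -0.4 0"

```text
time: 3.95
tool_pos: [542.9, 12.0, 246.8]
tcp_rot: [180.0, -0.0, -84.5]
ft_force: [-4.7, -1.5, 2.6]
finger_gap: 0.0
```

Run:
```python
from h import *
rows([(bar(f)[0]-17,bar(f)[1]-14,0) for f in (0,4,8,12,16,20,24)])
```

```text
t 3.95 stand tcp [-14.4   1.2 246.8] toolz [-0. -0. -1.] F [-4.7 -1.5  2.6] gap 0.0
[ 0.    -0.     0.002] [ 0.12  0.26 -0.02]
[ 0.    -0.     0.002] [ 0.12 -0.41  0.  ]
[ 0.    -0.     0.002] [ 0.12 -1.08  0.07]
[ 0.    -0.     0.002] [ 0.12 -1.74  0.19]
[ 0.    -0.     0.002] [ 0.12 -2.39  0.35]
[ 0.    -0.     0.002] [ 0.13 -3.02  0.56]
[ 0.    -0.     0.002] [ 0.13 -3.65  0.81]
```

Request:
apply_moves:
  targets: "0 0 0 0.1 -0.7 0 0; 0 0 0 0.1 -1.4 0.1 0; 0 0 0 0.1 -2.1 0.25 0; 0 0 0 0.1 -2.7 0.45 0; 0 0 0 0.1 -3.4 0.7 0"

```text
time: 4.45
tool_pos: [577.5, 14.5, 239.2]
tcp_rot: [180.0, -0.0, -84.5]
ft_force: [-3.1, -0.7, 2.0]
finger_gap: 0.0
```

Run:
```python
from h import *
rows([(bar(f)[0]-17,bar(f)[1]-14,0) for f in (22,26,30,34,38,42)])
```

```text
t 4.45 stand tcp [ 20.2   0.4 239.2] toolz [-0. -0. -1.] F [-3.1 -0.7  2. ] gap 0.0
[ 0.    -0.     0.003] [ 0.04  0.12 -0.08]
[ 0.    -0.     0.003] [ 0.04 -0.49  0.19]
[ 0.    -0.     0.003] [ 0.04 -1.08  0.51]
[ 0.    -0.     0.003] [ 0.05 -1.65  0.86]
[ 0.    -0.     0.003] [ 0.05 -2.19  1.26]
[ 0.    -0.     0.003] [ 0.05 -2.71  1.69]
```

Request:
apply_moves:
  targets: "0 0 0 0 -0.6 0.2 0; 0 0 0 0 -1.2 0.5 0; 0 0 0 0 -1.7 0.9 0; 0 0 0 0 -2.2 1.3 0; 0 0 0 0 -2.8 1.7 0"

```text
time: 4.95
tool_pos: [604.9, 17.2, 221.9]
tcp_rot: [180.0, 0.0, -84.5]
ft_force: [-3.2, 0.1, -0.4]
finger_gap: -0.2
```

Run:
```python
from h import *
x,z=bar(44)
rows([(x-24,z-14,0),(x-24,z+28,0),(x,z+28,0),(x+2,z+28,0),(x+2,z+8,0)])
```

```text
t 4.95 stand tcp [ 47.7   0.6 221.9] toolz [-0.001  0.    -1.   ] F [-3.2  0.1 -0.4] gap -0.2
[0.001 0.    0.003] [0.06 0.5  0.18]
[0.001 0.    0.003] [ 0.06  0.51 -4.02]
[0.001 0.    0.003] [ 0.07 -1.89 -4.02]
[0.001 0.    0.003] [ 0.07 -2.09 -4.02]
[0.001 0.    0.003] [ 0.07 -2.09 -2.02]
```

Request:
apply_moves:
  targets: "0 0 0 0 0.5 -0.2 0; 0 0 0 0 0.6 -2 0; 0 0 0 0 0.6 -4.2 0; 0 0 0 0 0.4 -4.5 0; 0 0 0 0 -2.1 -4.5 0"

```text
time: 5.45
tool_pos: [625.7, 19.2, 269.4]
tcp_rot: [-179.8, -0.0, -84.5]
ft_force: [0.1, -0.7, 0.3]
finger_gap: 0.1
```

Run:
```python
from h import *
from bench import *
import cv2
b=snapshot("side");
print([( [round(v,1) for v in d["at"]],round(d["confidence"],2)) for d in place_of("side","handle")])
for f in (40,45,50): print(f,proj("side",W(S,[bar(f)[0],0,bar(f)[1]])).round(1))
x,z=bar(45)
rows([(x+2,z+9,0)])
cv2.imwrite("pics/c2.png",cv2.resize(b[130:270,250:420],None,fx=4,fy=4,interpolation=cv2.INTER_CUBIC)[...,::-1])
```

```text
[([174.2, 311.8], 0.72), ([215.3, 305.0], 0.37)]
40 [[172.4 311.4]]
45 [[172.4 309.8]]
50 [[172.7 308.4]]
t 5.55 stand tcp [ 69.9   0.7 266.4] toolz [ 0.  0. -1.] F [-0.6  0.3 -0.2] gap -0.1
[-0.     0.     0.003] [0.07 0.01 2.45]
```

View pics/c2.png

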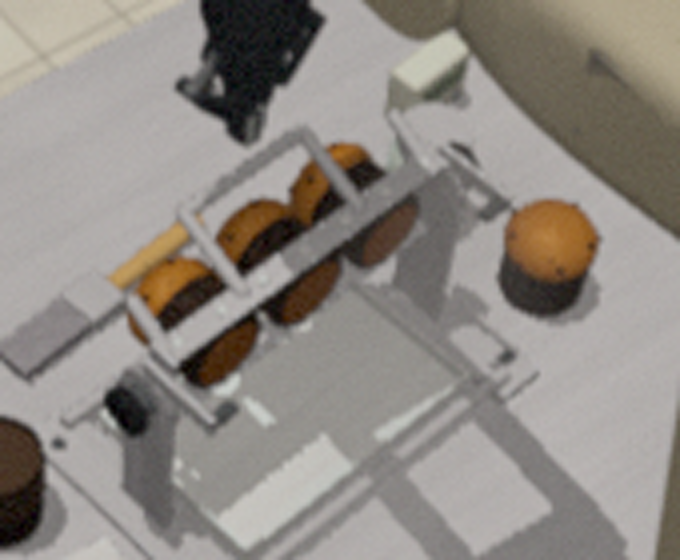

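```bash
cat >> h.py <<'E'
def P2(f,e=0):
    t=max(0,(f-42)*30/93); r=np.radians(t); x,z=bar(f); return (x+6*np.sin(r)+e,z+6*np.cos(r),t)
E
python3 - <<'E'
from h import *
rows([P2(f) for f in (42,46,50,54,58,62,66)])
E
```

```text
t 5.55 stand tcp [ 69.9   0.7 266.4] toolz [ 0.  0. -1.] F [-0.6  0.3 -0.2] gap -0.1
[-0.     0.     0.003] [0.07 0.57 2.41]
[-0.023  0.     0.003] [0.07 0.08 2.87]
[-0.045  0.     0.003] [ 0.07 -0.38  3.37]
[-0.068  0.     0.003] [ 0.07 -0.81  3.9 ]
[-0.091  0.     0.003] [ 0.08 -1.2   4.46]
[-0.113  0.     0.003] [ 0.08 -1.55  5.04]
[-0.136  0.     0.003] [ 0.08 -1.85  5.64]
```

Request:
apply_moves:
  targets: "0 0 0 0 0.2 1 0; 0 0 0 0 0.4 1.8 0; 0 0 0 0 0.4 2.4 0; -0.02 0 0 0 0.1 2.9 0; -0.045 0 0 0 -0.4 3.4 0"

```text
time: 6.05
tool_pos: [629.3, 19.5, 233.8]
tcp_rot: [177.4, -0.0, -84.5]
ft_force: [-1.6, -0.8, 1.9]
finger_gap: 0.3
```

Run:
```python
from h import *
rows([P2(f) for f in (50,54,58,62,66,70,74)])
```

```text
t 6.05 stand tcp [ 72.3   0.6 233.8] toolz [-0.046 -0.    -0.999] F [-1.6 -0.8  1.9] gap 0.3
[ 0.001 -0.     0.003] [ 0.06 -0.16  0.11]
[-0.021 -0.     0.003] [ 0.07 -0.61  0.61]
[-0.044 -0.     0.003] [ 0.07 -1.02  1.15]
[-0.067 -0.     0.003] [ 0.07 -1.4   1.72]
[-0.089 -0.     0.003] [ 0.07 -1.73  2.31]
[-0.112 -0.     0.003] [ 0.07 -2.03  2.92]
[-0.134 -0.     0.003] [ 0.07 -2.28  3.55]
```

Request:
apply_moves:
  targets: "-0.02 0 0 0 -0.5 0.6 0; -0.04 0 0 0 -0.9 1.1 0; -0.065 0 0 0 -1.3 1.7 0; -0.09 0 0 0 -1.6 2.3 0; -0.11 0 0 0 -1.9 2.9 0"

```text
time: 6.55
tool_pos: [648.5, 21.3, 204.3]
tcp_rot: [171.2, -0.0, -84.5]
ft_force: [2.1, 1.0, 4.6]
finger_gap: -0.0
```

Run:
```python
from h import *
from bench import *
snapshot("side");
print([( [round(v,1) for v in d["at"]],round(d["confidence"],2)) for d in place_of("side","handle")])
for f in (45,60,65,70,75): print(f,proj("side",W(S,[bar(f)[0],0,bar(f)[1]])).round(1))
rows([P2(f) for f in (70,74,78,82,86,90,94)])
```

```text
[([178.3, 305.3], 0.83)]
45 [[172.4 309.8]]
60 [[173.9 305.9]]
65 [[174.8 304.9]]
70 [[175.8 304.1]]
75 [[177.1 303.4]]
t 6.65 stand tcp [ 91.1   0.7 202.9] toolz [-0.155 -0.001 -0.988] F [-0.5  0.7  1.1] gap -0.2
[-0.002 -0.001  0.003] [ 0.07  0.01 -0.09]
[-0.025 -0.001  0.003] [ 0.07 -0.3   0.51]
[-0.047 -0.001  0.003] [ 0.07 -0.58  1.13]
[-0.07  -0.001  0.003] [ 0.07 -0.81  1.76]
[-0.092 -0.001  0.003] [ 0.07 -1.    2.41]
[-0.115 -0.001  0.003] [ 0.07 -1.14  3.07]
[-0.137 -0.001  0.003] [ 0.07 -1.23  3.74]
```

Request:
apply_moves:
  targets: "-0.025 0 0 0.1 -0.3 0.6 0; -0.045 0 0 0.1 -0.55 1.2 0; -0.07 0 0 0.1 -0.8 1.8 0; -0.09 0 0 0.1 -1 2.4 0; -0.115 0 0 0.1 -1.1 3 0"

```text
time: 7.15
tool_pos: [653.9, 20.9, 172.2]
tcp_rot: [164.5, -0.0, -84.5]
ft_force: [4.2, 0.4, 3.0]
finger_gap: -0.0
```

Run:
```python
from h import *
rows([P2(f) for f in (90,94,98,102,106,110)])
```

```text
t 7.15 stand tcp [ 96.9  -0.3 172.2] toolz [-0.267 -0.001 -0.964] F [4.2 0.4 3. ] gap -0.0
[ 0.    -0.001  0.003] [-0.03 -0.11  0.12]
[-0.022 -0.001  0.003] [-0.03 -0.28  0.77]
[-0.045 -0.001  0.003] [-0.03 -0.4   1.43]
[-0.067 -0.001  0.003] [-0.03 -0.48  2.1 ]
[-0.09  -0.001  0.003] [-0.03 -0.51  2.77]
[-0.112 -0.001  0.003] [-0.03 -0.49  3.44]
```

Request:
apply_moves:
  targets: "-0.022 0 0 0 -0.25 0.75 0; -0.045 0 0 0 -0.35 1.4 0; -0.067 0 0 0 -0.45 2.1 0; -0.09 0 0 0 -0.5 2.75 0; -0.112 0 0 0 -0.5 3.4 0"

```text
time: 7.65
tool_pos: [649.0, 20.4, 137.4]
tcp_rot: [158.0, -0.0, -84.5]
ft_force: [3.1, -0.1, 2.3]
finger_gap: -0.3
```

Run:
```python
from h import *
from bench import *
import cv2
b=snapshot("side");
print([( [round(v,1) for v in d["at"]],round(d["confidence"],2)) for d in place_of("side","handle")])
for f in (100,105,110,115): print(f,proj("side",W(S,[bar(f)[0],0,bar(f)[1]])).round(1))
rows([P2(f) for f in (110,114,118,122,126,130,134,138)])
cv2.imwrite("pics/c3.png",cv2.resize(b[130:270,250:420],None,fx=4,fy=4,interpolation=cv2.INTER_CUBIC)[...,::-1])
```

```text
[([193.9, 303.4], 0.69), ([287.7, 268.4], 0.46)]
100 [[185.4 302.5]]
105 [[187.4 302.8]]
110 [[189.5 303.2]]
115 [[191.7 303.8]]
t 7.75 stand tcp [ 91.1  -0.3 136. ] toolz [-0.377 -0.001 -0.926] F [ 0.3 -0.  -0.5] gap -0.0
[ 0.004 -0.001  0.003] [-0.03 -0.05 -0.21]
[-0.019 -0.001  0.003] [-0.03 -0.07  0.46]
[-0.041 -0.001  0.003] [-0.03 -0.04  1.13]
[-0.064 -0.001  0.003] [-0.03  0.04  1.79]
[-0.086 -0.001  0.003] [-0.03  0.16  2.45]
[-0.109 -0.001  0.003] [-0.03  0.33  3.09]
[-0.131 -0.001  0.003] [-0.03  0.55  3.73]
[-0.154 -0.001  0.003] [-0.03  0.8   4.34]
```

View pics/c3.png

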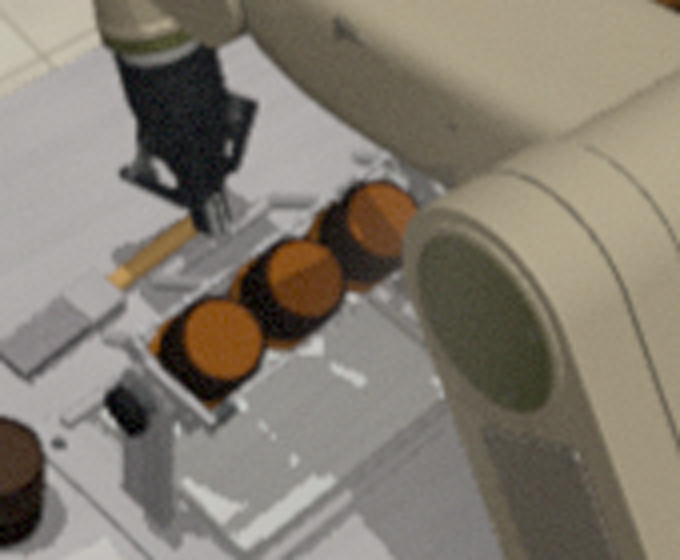

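Request:
apply_moves:
  targets: "-0.02 0 0 0 -0.05 0.5 0; -0.04 0 0 0 -0.05 1.1 0; -0.065 0 0 0 0.05 1.7 0; -0.085 0 0 0 0.15 2.3 0; -0.1 0 0 0 0.3 2.8 0"

```text
time: 8.25
tool_pos: [635.9, 19.2, 112.5]
tcp_rot: [152.3, 0.0, -84.5]
ft_force: [3.0, 0.4, 2.8]
finger_gap: 0.0
```

Run:
```python
from h import *
rows([P2(f) for f in (126,128,130,132,134,136,138,140)])
```

```text
t 8.25 stand tcp [ 78.8  -0.3 112.5] toolz [-0.465 -0.001 -0.885] F [3.  0.4 2.8] gap 0.0
[ 0.011 -0.001  0.003] [-0.03 -0.07 -0.2 ]
[-0.    -0.001  0.003] [-0.03 -0.03  0.13]
[-0.012 -0.001  0.003] [-0.03  0.03  0.46]
[-0.023 -0.001  0.002] [-0.03  0.1   0.78]
[-0.034 -0.001  0.002] [-0.03  0.18  1.11]
[-0.045 -0.001  0.002] [-0.03  0.28  1.43]
[-0.057 -0.001  0.002] [-0.04  0.38  1.74]
[-0.068 -0.001  0.002] [-0.04  0.49  2.06]
```

Request:
apply_moves:
  targets: "-0.01 0 0 0 0 0.25 0; -0.015 0 0 0 0 0.5 0; -0.02 0 0 0 0.1 0.7 0; -0.03 0 0 0 0.15 0.9 0; -0.035 0 0 0 0.2 1.1 0"

```text
time: 8.75
tool_pos: [629.4, 18.6, 104.6]
tcp_rot: [150.4, -0.0, -84.5]
ft_force: [3.0, 0.4, 2.2]
finger_gap: -0.1
```

Request:
apply_moves:
  targets: "0 0 0 0 0 0.05 0; 0 0 0 0 0.05 0.1 0; 0 0 0 0 0.05 0.15 0; 0 0 0 0 0.1 0.2 0; 0 0 0 0 0.1 0.2 0"

```text
time: 9.25
tool_pos: [627.5, 18.4, 103.3]
tcp_rot: [150.4, -0.0, -84.5]
ft_force: [3.3, 0.9, 1.0]
finger_gap: -0.1
```

Run:
```python
from h import *
from bench import *
snapshot("side");
print([( [round(v,1) for v in d["at"]],round(d["confidence"],2)) for d in place_of("side","handle")])
for f in (130,135): print(f,proj("side",W(S,[bar(f)[0],0,bar(f)[1]])).round(1))
rows([P2(f) for f in (134,135,136,138,140)])
```

```text
[([199.8, 308.2], 0.69), ([195.3, 325.3], 0.34), ([182.6, 342.8], 0.31)]
130 [[198.4 306.5]]
135 [[200.6 307.6]]
t 9.35 stand tcp [ 70.3  -0.4 103.4] toolz [-0.494 -0.001 -0.869] F [ 2.6 -0.   0.9] gap 0.1
[-0.001 -0.001  0.002] [-0.04 -0.14 -0.1 ]
[-0.007 -0.001  0.002] [-0.04 -0.1   0.06]
[-0.012 -0.001  0.002] [-0.04 -0.06  0.22]
[-0.024 -0.001  0.002] [-0.04  0.04  0.54]
[-0.035 -0.001  0.002] [-0.04  0.14  0.86]
```

Request:
apply_moves:
  targets: "0 0 0 0 -0.05 0.05 0; 0 0 0 0 -0.05 0.1 0; 0 0 0 0 -0.05 0.15 0; 0 0 0 0 -0.05 0.2 0; 0 0 0 0 -0.05 0.25 0"

```text
time: 9.85
tool_pos: [627.0, 18.3, 102.4]
tcp_rot: [150.4, -0.0, -84.5]
ft_force: [2.1, 1.0, 12.3]
finger_gap: 0.4
```

Request:
apply_moves:
  targets: "0 0 0 0 0 0.05 0; 0 0 0 0 0 0.1 0; 0 0 0 0 0 0.15 0; 0 0 0 0 0 0.2 0; 0 0 0 0 0 0.2 0"

```text
time: 10.35
tool_pos: [626.9, 18.3, 102.3]
tcp_rot: [150.6, -0.0, -84.5]
ft_force: [3.3, 1.4, 16.1]
finger_gap: -0.1
```

Request:
apply_moves:
  targets: "0 0 0 0 0 -1 0; 0 0 0 0 0 -3 0; 0 0 0 0 0 -6 0; 0 0 0 0 0 -10 0; 0 0 0 0 0 -14 0"

```text
time: 10.85
tool_pos: [693.1, 24.7, 218.9]
tcp_rot: [150.3, 0.0, -84.5]
ft_force: [1.7, -0.2, 0.4]
finger_gap: -0.3
```

Run:
```python
from h import *
from bench import *
import cv2
b=snapshot("side"); t=snapshot("top")
for c in ("side","top"):
  for q in ("handle","stand"):
    print(c,q,[( [round(v,1) for v in d["at"]],round(d["confidence"],2)) for d in place_of(c,q)])
  print(proj(c,W(S,[[bar(f)[0],0,bar(f)[1]] for f in (125,130,135)])).round(1).tolist())
rows([])
z=np.hstack([cv2.resize(b[130:280,240:400],(426,400),interpolation=2),cv2.resize(t[160:280,250:360],(367,400),interpolation=2)])
cv2.imwrite("pics/c4.png",z[...,::-1])
```

```text
side handle [([200.9, 308.9], 0.58), ([196.5, 324.1], 0.48)]
side stand [([230.5, 321.7], 0.9)]
[[196.1, 305.5], [198.4, 306.5], [200.6, 307.6]]
top handle []
top stand []
[[195.2, 311.9], [197.0, 311.9], [198.9, 311.9]]
t 11.15 stand tcp [ 1.356e+02 -2.000e-01  2.158e+02] toolz [-0.498 -0.001 -0.867] F [-0.7  0.6 -0.7] gap -0.2
```

View pics/c4.png

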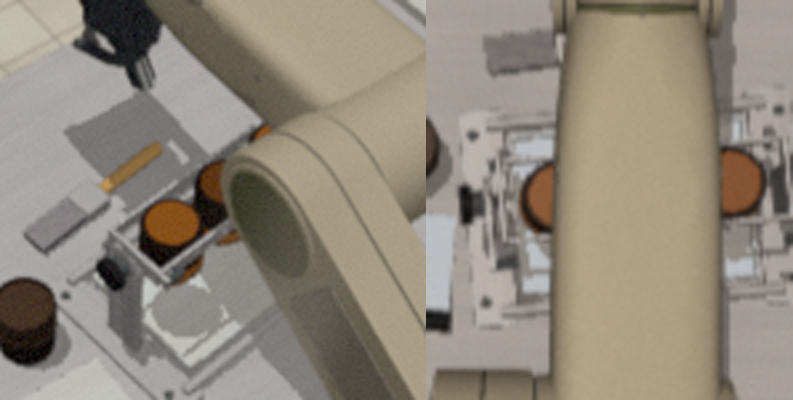

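Request:
apply_moves:
  targets: "0 0 0 0 2 -3.5 0; 0 0 0 0 4 -7 0; 0 0 0 2 6 -10.4 0; 0 0 0 6 7.5 -13 0; 0 0 0 10 7.5 -13 0"

```text
time: 11.65
tool_pos: [676.1, -72.8, 360.9]
tcp_rot: [151.5, -0.2, -84.3]
ft_force: [-0.0, -0.1, 0.2]
finger_gap: 0.1
```

Request:
apply_moves:
  targets: "0 0 0 4 0 0 0; 0 0 0 8 0 0 0; 0 0 0 12 0 0 0; 0 0 0 16 0 0 0; 0 0 0 20 0 0 0"

```text
time: 12.15
tool_pos: [657.2, -257.9, 340.0]
tcp_rot: [152.3, -0.8, -84.1]
ft_force: [0.2, 0.8, -0.1]
finger_gap: -0.2
```

Run:
```python
from h import *
from bench import *
import cv2
b=snapshot("side"); t=snapshot("top")
for c in ("side","top"):
  for q in ("handle","stand","loaf_1"):
    print(c,q,[( [round(v,1) for v in d["at"]],round(d["confidence"],2)) for d in place_of(c,q)])
  print(proj(c,W(S,[[bar(f)[0],0,bar(f)[1]] for f in (125,130,135)])).round(1).tolist())
rows([])
z=np.hstack([cv2.resize(b[130:280,240:400],(426,400),interpolation=2),cv2.resize(t[160:280,250:360],(367,400),interpolation=2)])
cv2.imwrite("pics/c5.png",z[...,::-1])
```

```text
side handle [([201.3, 306.3], 0.95)]
side stand [([231.0, 318.1], 0.66)]
side loaf_1 [([185.1, 341.2], 0.88), ([195.6, 325.5], 0.8), ([213.1, 304.3], 0.59)]
[[196.1, 305.5], [198.4, 306.5], [200.6, 307.6]]
top handle [([202.2, 316.5], 0.83)]
top stand [([222.5, 312.8], 0.57)]
top loaf_1 [([214.7, 342.9], 0.94), ([217.1, 289.5], 0.87), ([210.8, 316.0], 0.8)]
[[195.2, 311.9], [197.0, 311.9], [198.9, 311.9]]
t 12.55 stand tcp [  76.1 -274.8  341.7] toolz [-0.462 -0.018 -0.887] F [ 0.1  0.2 -0.3] gap 0.0
```

View pics/c5.png

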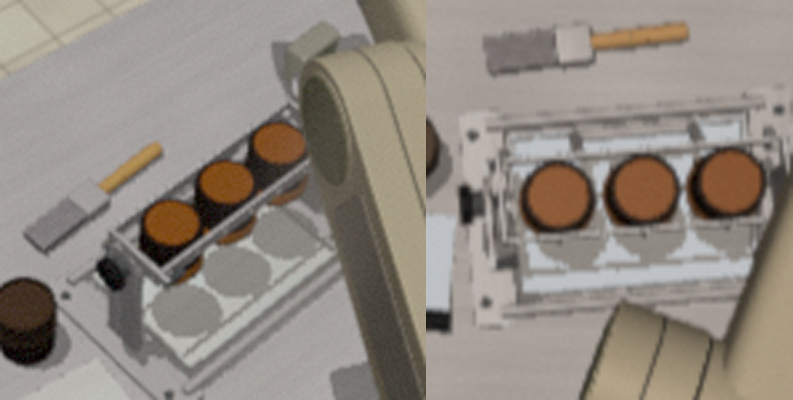

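Run:
```python
from bench import *
s=sense(); print(s["time"],s["qd"].round(2),s["ft_force"].round(1)); print(hand_in())
```

```text
12.55 [ 0.18  0.19 -0.57 -0.14  0.01 -0.09] [ 0.1  0.2 -0.3]
the job is handed in; nothing more can be done
None
```

I turned the rack over to its stop with the fingers shut, drew the hand clear and handed the job in at about 12.6 s. No verdict is reported.

I pushed the bar's near side up and over with the closed fingertips. Then I set the tips on top of the bar and followed it down on the far side, leaning the hand outward.

**At the stop:** the push force rose from about 3 N to 16 N with the tool no longer moving. The fingertip position put the bar centre at about (67, 97) mm in the stand's frame, against (68, 97) mm at the stop.

**Last pictures:** they show all three loaves heads-down and the stand where it was. The moulds and brush look unmoved. In the final side view the arm hid the right side, so I did not recheck the spare loaf and jar there. I also did not recheck the other bystanders one by one.

**Where the checks disagreed:**
- From the side camera, the network's handle position was about 1.5 px from the predicted end position.
- From the top camera, it was 3 to 5 px off in each direction, and its stand origin was off by similar amounts. I took this as network scatter, since its first readings of the stand were just as far off.
- The hand had no contact force at hand-in.

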